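# Unbolt the second door of the coating-lab cupboard

## Task

Get the second leaf of the small double-door bench cupboard ready to open. First swing the right-hand door (right as the robot sees it, the one whose metal strip laps over the other leaf) at least 60 degrees open; only then take the bolt knob that the strip was hiding, on top of the left-hand door, pull it all the way up, and let go of it. Leave the door standing open and the jar, the beaker and the applicator where they are.

Things in the scene. Friction and masses are not known exactly. Their poses are not given: they have to be found in the camera images.
- right_door (a joint): opening angle (rad) of the cupboard's right-hand (-y) door: 0 shut, 1.75 at most; starts 0 to 0.06. Swings towards the robot about its right edge, counter-clockwise from above; no latch, about 1.5 N at the handle, stays where left. White leaf 198 wide, 24 thick, top 220 mm above the bench. Its aluminium strip laps 48 mm over the left door, with a flat flange (top at 261 mm) roofing the bolt knob.
- right_handle (a point): grip point on the right door's handle: upright round steel bar, 14 mm diameter, top end at 242 mm above the bench (door top 220), this point on its axis 20 mm below that. Bar axis 50 mm in front of the door face (43 mm gap), 130 mm from the hinge edge. Stays at heights 122 and 178: bar free all round above 185 mm. Site x: from bar square to door; y: along the door towards its free edge.
- right_hinge (a point): a point on the vertical hinge axis of the right door, at the same height as right_handle. The handle swings in a level circle about it, of radius 139 mm.
- bolt (a joint): lift of the left (passive) door's bolt, m: 0 bolted (down in the sill), 0.028 fully up; the left door is free from about 0.012. Vertical slide with 4 N of friction; it stays where it is left.
- bolt_knob (a point): centre of the top of the bolt knob: upright steel cylinder, 16 mm diameter, 34 mm tall, on the left door's top edge (220 mm above the bench), 24 mm from its free edge; knob top at 254 mm when down. Hidden under the right door's flange (4 mm above) until that door opens, then free all round and above. Behind it the flat cupboard top is level with the door top.
- left_handle (a point): bystander: the same bar handle on the left, bolted door, mirrored, 20 mm below its top. That door only rattles while bolted; its handle is not needed.
- cupboard: the white cupboard, fixed to the bench, 400 mm wide, 200 mm deep, 220 mm high; origin at bench level in the middle of the carcass's front plane, x axis pointing to its back, y to its left end. The shut doors cover the 24 mm in front of that plane. Its position and yaw on the bench vary.
- jar: bystander: amber jar with black cap, 56 mm diameter, 75 mm high, standing on the rear half of the cupboard top; origin at the centre of its underside.
- beaker: bystander: white plastic beaker, 72 mm across the rim, 85 mm high, on the bench well to the right; origin at the centre of its underside.
- applicator: bystander: steel film applicator bar, 50 x 112 x 36 mm, on the bench to the left; origin at the centre of its underside.

How it is judged (in metres and radians):
On the way, in this order (a step that is already met when the one before it is completed fails the run):
1. the right door stands at least 1.0 rad open while the bolt is still down (under 6 mm) (value of joint right_door above 1 rad and value of joint bolt below 0.006 m), for 0.2 s.
2. the bolt is drawn up at least 18 mm with the right door still open (value of joint right_door above 1 rad and value of joint bolt above 0.018 m), for 0.2 s.
At the end, for the whole second after the job is handed in: The right door stands at least 1.0 rad (57 degrees) open and at rest, the bolt is up by at least 18 of its 28 mm, and the jar, beaker and applicator are within 30 mm of where they began (all of step 2 and velocity of joint right_door between -0.05 and 0.05 rad/s and distance of each of jar, beaker, applicator from where it was at the start of the episode below 0.03 m); the robot touches nothing.
It fails at once if the bolt is lifted more than 8 mm while the right door is less than 0.6 rad open (value of joint bolt above 0.008 m and value of joint right_door below 0.6 rad).
It fails at once if the jar, the beaker or the applicator is shifted by more than 30 mm (distance of any of jar, beaker, applicator from where it was at the start of the episode above 0.03 m).
It also fails if it takes over 43 s, if anything falls off the work surface, if the arm or the gripper's body presses on something with over 40 N, if the wrist force passes 120 N, or if a joint passes its speed limit or range.

## Robot

A 6-joint arm with a two-finger parallel gripper is mounted at the origin on the work surface. World frame = base frame: x ahead of the robot, y to its left, z up, the work surface at z = 0. Lengths are in m, angles in degrees, forces in N, time in s.
With the tool pointing down it reaches from about 0.325 to 0.9 m from the base axis. Payload 6.1 kg.
Tool frame: the origin (TCP) lies midway between the tips of the shut fingers; the grasp point (between the pads) lies 19 mm behind it; z points along the fingers, y is the line along which they close (so a half turn about z gives the same grasp; the last joint's range is limited). The gripper opens to 87 mm and grips with 3 to 60 N. Pads are 19 mm wide; open, the fingers measure 117 mm over their backs; the gripper's body (75 mm by 190 mm) begins 51 mm behind the grasp point.
Start: joints at [-78.043, 12.628, 87.462, -0, 79.91, -7.225], TCP at [0.205, -0.59, 0.223] pointing down, gripper open.
Joint ranges: [-170.65, 170.65], [-52.31, 119.04], [5.05, 147.46], [-71.25, 251.25], [11.57, 151.72], [-153.62, 153.62]. Speed limits (degrees/s): [147.25, 147.25, 172.46, 180, 180, 180].

## Interface

Orientations are given as [roll, pitch, yaw] about the fixed x, y, z axes, in that order (R = Rz(yaw) Ry(pitch) Rx(roll)).
In Python, from workcell import bot, viewer, hand_in gives the robot as it stands. The module is installed in compiled form; this text tells all that it offers.
- The arm moves only by the tool send_rows, never from a script. Its arguments are lists of equal length, an entry for each row: "travel": the shift along the tool's x, y, z in cm, a list of three; "delta_rot": the turn, a rotation vector about the tool's x, y, z in degrees, a list of three. In form: {"travel": [[x, y, z], ...], "delta_rot": [[wx, wy, wz], ...]}. A call has 1 to 20 rows; each row is the pose to reach, as a shift and turn from the pose commanded when the call began, along the tool's axes at that moment; what a row does not reach only later rows make up. A row lasts 1/10 s, in which the tool goes at most 50 mm and 8.59 degrees, less where a joint would pass 70% of its speed; a pose out of reach is approached as far as the arm can. A call with a gripper value outside its range is refused whole. "fingers" is the gripper command: -1 is fully open, 1 is shut, values between are in proportion, set as the call begins (left out, the last holds). The fingers move at their own pace and stop on an object; "newtons" is the grip in N (left out, the last holds). Time passes only in rows, so rows that repeat a pose let the fingers close. It gives the time, the measured TCP pose, the force, the opening and the grip force at its end, in the units of the state.
- bot.observe(): the state, without advancing time (a new reading comes with each control period).
- viewer.capture(name): name is "scene" or "top"; returns (picture, depth): 384x512x3 uint8, blue, green, red; 384x512 float32, m along the optical axis (not along the pixel's ray), 0 where there is no reading.
- viewer.camera_model(name): a dict with "camera_matrix" (3x3 intrinsics, pixels), "k1" (the pictures are not rectified: a ray, as slopes to the right and down, at radius r is drawn at 1 + k1 r^2 times it, then the intrinsics apply), "extrinsics" (4x4, takes a point from world to camera coordinates). Camera axes: x right, y up, looking along -z (the intrinsics and any distortion apply to the point x, -y, -z); pixel columns grow to the right and rows downward; lengths in m; the calibration is good to about 2 mm. A picture is of the moment at which its call begins. camera_model takes no time and is no camera call.
- hand_in(): hands the job in; it is judged then, once.
The state is a dict: "time": time; "q": joint angles; "joint_velocities": joint speeds; "joint_efforts": joint torques, N m; "ee_pos": TCP position; "tcp_rot": TCP orientation; "wrist_force": force on the tool from outside, world axes, zero at the start; "ft_torque": the same for the moment, N m; "gripper_width": finger opening in m; "grasp_force": force on a finger pad.
Only numpy, scipy, OpenCV 4.12 (cv2) and the standard library are available. Lean on these libraries where they do the work, as an engineer would, in place of code of your own. Each camera call takes 0.05 s, during which the arm holds its last target. There are 200 camera calls.

## Working session

There is one attempt and no reset: what is moved stays moved. The work goes in short steps, Python scripts to look and compute and a tool call to move; the robot and the scene stay as the last step left them, time stands still between calls to the robot, and variables do not carry over. Pictures are saved under pics/ and viewed, at most 10 in all, crops included, and the job is handed in when it is done.

Besides the shell and the picture viewer there is one more tool, called after "Call:" by a JSON object that holds its "method" and its "body". send_rows: Moves the arm, as the interface text tells. Its arguments: {"type":"object","properties":{"travel":{"type":"array"},"delta_rot":{"type":"array"},"fingers":{"type":"number"},"newtons":{"type":"number"}},"required":["travel","delta_rot"]}

```bash
mkdir -p pics; cat > h.py <<'E'
import numpy as np, cv2
from workcell import bot, viewer, hand_in
def unproj(name,depth,k1iter=5):
    m=viewer.camera_model(name);K=np.array(m["camera_matrix"]);E=np.array(m["extrinsics"])
    v,u=np.mgrid[:depth.shape[0],:depth.shape[1]]
    xd=(u-K[0,2])/K[0,0];yd=(v-K[1,2])/K[1,1];x,y=xd.copy(),yd.copy()
    for _ in range(8):
        s=1+m["k1"]*(x*x+y*y);x=xd/s;y=yd/s
    P=np.stack([x*depth,-y*depth,-depth],-1)
    return (P-E[:3,3])@E[:3,:3]   # world points per pixel
def look(name,tag):
    p,d=viewer.capture(name);cv2.imwrite(f"pics/{tag}.png",p);W=unproj(name,d);W[d==0]=np.nan
    np.save(f"pics/{tag}.npy",W);return p,d,W
E
python3 - <<'E'
from h import *
for n in("scene","top"):
    p,d,W=look(n,n+"0"); m=viewer.camera_model(n);E=np.array(m["extrinsics"]);print(n,-E[:3,:3].T@E[:3,3],(d==0).mean())
print(bot.observe())
a=cv2.imread("pics/scene0.png");b=cv2.imread("pics/top0.png")
E
```

```text
scene [1.05918977 0.14859857 1.47824016] 0.0039011637369791665
top [ 0.31504642 -0.02909692  1.55316051] 0.0043487548828125
{'time': 0.1, 'q': array([-7.80414363e+01,  1.26715492e+01,  8.75179808e+01,  5.56767613e-05,
        7.99124199e+01, -7.22866591e+00]), 'joint_velocities': array([-0.00330417, -0.07720591, -0.11926782, -0.00445204,  0.0741401 ,
       -0.03848113]), 'joint_efforts': array([ 1.16374060e-03, -4.95948136e+01, -3.88517654e+01,  7.03682145e-02,
        5.15991112e-02, -4.26243105e-05]), 'ee_pos': array([ 0.20525162, -0.58974114,  0.22154909]), 'tcp_rot': array([-1.79898867e+02, -1.28826626e-02,  1.91872085e+01]), 'wrist_force': array([ 0.72571592,  0.11058321, -0.70194002]), 'ft_torque': array([ 0.04071196,  0.01761033, -0.06029245]), 'grasp_force': 0.0, 'gripper_width': 0.0869304004825101}
```

View pics/scene0.png

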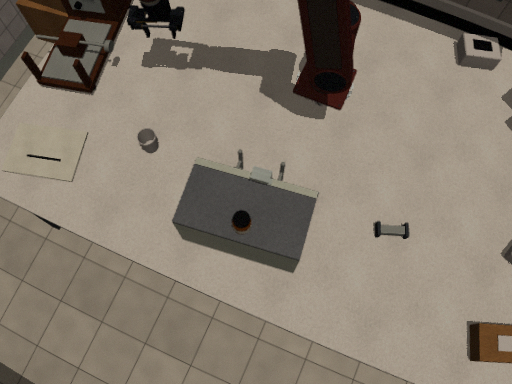

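View pics/top0.png

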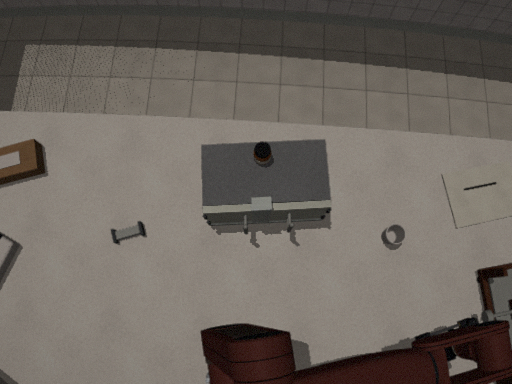

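The scene view shows the grey cupboard top with the flange at about (261,175) and the handles at (240,155) and (282,167). In the top view the flange is at (261,203), the handles are at (247,222) and (290,222), and the right-hand one (-y) is at u=290.

```bash
python3 - <<'E'
from h import *
for n in("top","scene"):
    W=np.load(f"pics/{n}0.npy");z=W[...,2]
    box=np.zeros(z.shape,bool)
    if n=="top": box[130:250,190:345]=1
    else: box[140:280,165:330]=1
    m=box&(abs(z-.22)<.008)
    r=cv2.minAreaRect((W[m][:,:2]*1000).astype(np.float32));print(n,"top220",r,m.sum(),np.round(cv2.boxPoints(r)))
    c=cv2.boxPoints(r)
    f=box&(abs(z-.261)<.006);
    r2=cv2.minAreaRect((W[f][:,:2]*1000).astype(np.float32));print("flange",r2,f.sum(),np.median(z[f]))
    # handle tops
    h=box&(z>.226)&(z<.25)
    k,l,s,ce=cv2.connectedComponentsWithStats(h.astype(np.uint8))
    for i in range(1,k):
        if s[i,4]>=3: P=W[l==i];print("comp",s[i],np.round(P.mean(0),4),np.round(P[:,2].max(),4))
    j=box&(z>.28)&(z<.31);print("jar",np.median(W[j],0))
E
```

```text
top top220 ((649.357177734375, -46.6812744140625), (283.6075134277344, 402.1102600097656), 6.4073944091796875) 8140 [[ 486.  137.]
 [ 531. -262.]
 [ 813. -231.]
 [ 768.  169.]]
flange ((648.03466796875, -30.48687744140625), (182.95333862304688, 60.127967834472656), 4.402239799499512) 293 0.2603726159013248
comp [253 156  18   9  39] [ 0.7151 -0.0285  0.2394] 0.25
comp [250 210  17   3  23] [ 0.5575 -0.0286  0.2374] 0.2494
comp [268 210   4   2   7] [ 0.5607 -0.0622  0.2413] 0.248
comp [289 223   5   5  18] [ 0.5216 -0.1312  0.2382] 0.2439
comp [243 225   5   5  18] [0.5069 0.0078 0.2381] 0.2429
jar [ 0.7359511  -0.02915971  0.29402744]
scene top220 ((653.7781372070312, -44.8892822265625), (274.16192626953125, 399.71856689453125), 6.094457626342773) 8665 [[ 496.  139.]
 [ 539. -258.]
 [ 811. -229.]
 [ 769.  168.]]
flange ((661.7715454101562, -29.67700958251953), (209.7903594970703, 60.31172180175781), 4.739492416381836) 284 0.261608278422338
comp [238 150   4   6  20] [ 0.5257 -0.1301  0.2367] 0.2467
comp [280 162   5   6  22] [0.5111 0.0091 0.2371] 0.244
comp [271 174   1   3   3] [ 0.5571 -0.0093  0.2336] 0.2415
comp [233 226  18   9  35] [ 0.7586 -0.0175  0.2401] 0.25
jar [ 0.74025556 -0.02823991  0.2949541 ]
```

```bash
cat >> h.py <<'E'
from scipy.spatial.transform import Rotation as R
def rel(wps,p=None,rot=None):
    s=bot.observe();p=np.array(s["ee_pos"]) if p is None else np.array(p)
    R0=R.from_euler("xyz",s["tcp_rot"] if rot is None else rot,degrees=True)
    for x,y,z,yaw in wps:
        t=R0.inv().apply(np.array([x,y,z])-p)*100
        w=(R0.inv()*R.from_euler("xyz",[180,0,yaw],degrees=True)).as_rotvec(degrees=True)
        print(np.round(t,1).tolist(),np.round(w,1).tolist())
E
python3 - <<'E'
from h import *
rel([(.205,-.59,.31,19.2),(.5236,-.1307,.31,6),(.5236,-.1307,.204,6)])
E
```

```text
[-0.0, 0.0, -8.8] [-0.1, -0.0, -0.0]
[45.2, -32.9, -8.8] [-0.1, -0.0, 13.2]
[45.2, -32.9, 1.8] [-0.1, -0.0, 13.2]
```

Call:
{"method": "send_rows", "body": {"travel": [[0, 0, -4.5], [0, 0, -8.8], [4, -3, -8.8], [8, -5.8, -8.8], [12, -8.7, -8.8], [16, -11.6, -8.8], [20, -14.6, -8.8], [24, -17.5, -8.8], [28, -20.4, -8.8], [32, -23.3, -8.8], [36, -26.2, -8.8], [40, -29.1, -8.8], [43, -31.3, -8.8], [45.2, -32.9, -8.8], [45.2, -32.9, -8.8], [45.2, -32.9, -8.8], [45.2, -32.9, -8.8]], "delta_rot": [[0, 0, 0], [0, 0, 0], [0, 0, 1], [0, 0, 2], [0, 0, 4], [0, 0, 5], [0, 0, 6], [0, 0, 8], [0, 0, 9], [0, 0, 10], [0, 0, 12], [0, 0, 13], [0, 0, 13], [0, 0, 13], [0, 0, 13], [0, 0, 13], [0, 0, 13]], "fingers": -1}}

```text
time: 1.8
ee_pos: [0.5236, -0.1318, 0.3102]
tcp_rot: [180.0, 0.0, 6.1]
wrist_force: [1.1, -1.2, 0.1]
gripper_width: 0.0869
grasp_force: 0.0
```

Over the handle. Descend and grip lightly.

Call:
{"method": "send_rows", "body": {"travel": [[0, 0, 3], [0, 0, 6], [0, 0, 8.5], [0, 0, 10.3], [0, 0, 10.6], [0, 0, 10.6]], "delta_rot": [[0, 0, 0], [0, 0, 0], [0, 0, 0], [0, 0, 0], [0, 0, 0], [0, 0, 0]]}}

```text
time: 2.4
ee_pos: [0.5235, -0.1319, 0.2044]
tcp_rot: [-180.0, 0.1, 6.1]
wrist_force: [0.4, 0.3, -0.1]
gripper_width: 0.0873
grasp_force: 0.0
```

Call:
{"method": "send_rows", "body": {"travel": [[0, 0, 0], [0, 0, 0], [0, 0, 0], [0, 0, 0], [0, 0, 0], [0, 0, 0], [0, 0, 0], [0, 0, 0]], "delta_rot": [[0, 0, 0], [0, 0, 0], [0, 0, 0], [0, 0, 0], [0, 0, 0], [0, 0, 0], [0, 0, 0], [0, 0, 0]], "fingers": 1, "newtons": 15}}

```text
time: 3.2
ee_pos: [0.5241, -0.131, 0.2045]
tcp_rot: [-180.0, 0.0, 6.2]
wrist_force: [-0.8, -1.0, 0.5]
gripper_width: 0.031
grasp_force: 0.0
```

```bash
python3 - <<'E'
from h import *
H=np.array([.587,-.255]);s=bot.observe();p=s["ee_pos"]
print(s["gripper_width"],s["grasp_force"],s["wrist_force"],p)
v=p[:2]-H;print(np.linalg.norm(v))
w=[]
for t in [2]+list(range(5,81,5))+[82]:
    q=H+R.from_euler("z",t,degrees=True).as_matrix()[:2,:2]@v
    w.append((*q,p[2],s["tcp_rot"][2]+t))
rel(w)
E
```

```text
0.031011747470728743 0.0 [-0.77870594 -1.04205691  0.54052932] [ 0.52413927 -0.13102182  0.20450437]
0.13900381274426837
[-0.5, 0.2, 0.0] [-0.0, 0.0, -2.0]
[-1.1, 0.5, 0.0] [-0.0, 0.0, -5.0]
[-2.2, 1.1, 0.0] [-0.0, 0.0, -10.0]
[-3.2, 1.7, 0.0] [-0.0, 0.0, -15.0]
[-4.2, 2.5, 0.0] [-0.0, 0.0, -20.0]
[-5.0, 3.3, 0.0] [-0.0, 0.0, -25.0]
[-5.8, 4.2, 0.0] [-0.0, 0.0, -30.0]
[-6.6, 5.2, 0.0] [-0.0, 0.0, -35.0]
[-7.2, 6.2, 0.0] [-0.0, 0.0, -40.0]
[-7.8, 7.3, 0.0] [-0.0, 0.0, -45.0]
[-8.2, 8.4, 0.0] [-0.0, 0.0, -50.0]
[-8.6, 9.6, 0.0] [-0.0, 0.0, -55.0]
[-8.8, 10.8, 0.0] [-0.0, 0.0, -60.0]
[-8.9, 12.0, 0.0] [-0.0, 0.0, -65.0]
[-9.0, 13.2, 0.0] [-0.0, 0.0, -70.0]
[-8.9, 14.4, 0.0] [-0.0, 0.0, -75.0]
[-8.7, 15.6, 0.0] [-0.0, 0.0, -80.0]
[-8.6, 16.1, 0.0] [-0.0, 0.0, -82.0]
```

Fingers are still closing; give them more time.

Call:
{"method": "send_rows", "body": {"travel": [[0, 0, 0], [0, 0, 0], [0, 0, 0], [0, 0, 0], [0, 0, 0]], "delta_rot": [[0, 0, 0], [0, 0, 0], [0, 0, 0], [0, 0, 0], [0, 0, 0]]}}

```text
time: 3.7
ee_pos: [0.5245, -0.1319, 0.2046]
tcp_rot: [179.9, -0.0, 6.2]
wrist_force: [2.2, -4.8, -2.5]
gripper_width: 0.0138
grasp_force: 15.0
```

Gripping the 14 mm bar at 15 N. First a partial swing to check forces.

Call:
{"method": "send_rows", "body": {"travel": [[-0.5, 0.2, 0], [-1.1, 0.5, 0], [-2.2, 1.1, 0], [-3.2, 1.7, 0], [-4.2, 2.5, 0], [-5.0, 3.3, 0]], "delta_rot": [[0, 0, -2], [0, 0, -5], [0, 0, -10], [0, 0, -15], [0, 0, -20], [0, 0, -25]]}}

```text
time: 4.3
ee_pos: [0.4789, -0.17, 0.2046]
tcp_rot: [179.9, -0.1, 31.4]
wrist_force: [6.6, -4.6, -6.4]
gripper_width: 0.0138
grasp_force: 15.0
```

```bash
python3 - <<'E'
from h import *
H=np.array([.587,-.255]);s=bot.observe();p=s["ee_pos"]
print(s["gripper_width"],s["grasp_force"],s["wrist_force"],p)
v=p[:2]-H;print(np.linalg.norm(v),np.degrees(np.arctan2(v[1],v[0])))
w=[]
for t in list(range(5,56,5))+[58]:
    q=H+R.from_euler("z",t,degrees=True).as_matrix()[:2,:2]@v
    w.append((*q,p[2],s["tcp_rot"][2]+t))
rel(w)
E
```

```text
0.013823542775526379 15.009537432342768 [ 6.59042944 -4.56173861 -6.43561117] [ 0.47888855 -0.17002091  0.20457515]
0.13751193354301453 141.83151055980466
[-1.1, 0.5, -0.0] [0.2, -0.1, -5.0]
[-2.2, 1.0, -0.0] [0.2, -0.1, -10.0]
[-3.2, 1.7, -0.0] [0.2, -0.1, -15.0]
[-4.1, 2.4, -0.0] [0.2, -0.1, -20.0]
[-5.0, 3.2, -0.0] [0.2, -0.1, -25.0]
[-5.8, 4.1, -0.0] [0.2, -0.1, -30.0]
[-6.5, 5.1, -0.0] [0.2, -0.1, -35.0]
[-7.2, 6.1, -0.0] [0.2, -0.1, -40.0]
[-7.7, 7.2, 0.0] [0.2, -0.1, -45.0]
[-8.2, 8.3, 0.0] [0.2, -0.1, -50.0]
[-8.5, 9.4, 0.0] [0.2, -0.0, -55.0]
[-8.7, 10.1, 0.0] [0.2, -0.0, -58.0]
```

Call:
{"method": "send_rows", "body": {"travel": [[-1.1, 0.5, 0], [-2.2, 1.0, 0], [-3.2, 1.7, 0], [-4.2, 2.4, 0], [-5.1, 3.2, 0], [-5.9, 4.1, 0], [-6.6, 5.1, 0], [-7.2, 6.1, 0], [-7.7, 7.2, 0], [-8.2, 8.3, 0], [-8.5, 9.5, 0], [-8.6, 10.1, 0], [-8.6, 10.1, 0], [-8.6, 10.1, 0]], "delta_rot": [[0, 0, -5], [0, 0, -10], [0, 0, -15], [0, 0, -20], [0, 0, -25], [0, 0, -30], [0, 0, -35], [0, 0, -40], [0, 0, -45], [0, 0, -50], [0, 0, -55], [0, 0, -58], [0, 0, -58], [0, 0, -58]]}}

```text
time: 5.7
ee_pos: [0.4572, -0.2999, 0.2045]
tcp_rot: [179.9, -0.0, 89.1]
wrist_force: [3.7, -0.1, -1.5]
gripper_width: 0.0131
grasp_force: 15.0
```

Call:
{"method": "send_rows", "body": {"travel": [[0, 0, 0], [0, 0, 0], [0, 0, 0], [0, 0, 0], [0, 0, 0], [0, 0, 0], [0, 0, 0], [0, 0, 0], [0, 0, 0]], "delta_rot": [[0, 0, 0], [0, 0, 0], [0, 0, 0], [0, 0, 0], [0, 0, 0], [0, 0, 0], [0, 0, 0], [0, 0, 0], [0, 0, 0]], "fingers": -0.3}}

```text
time: 6.6
ee_pos: [0.4567, -0.3002, 0.2045]
tcp_rot: [-180.0, -0.0, 89.2]
wrist_force: [0.3, -1.2, -0.7]
gripper_width: 0.0564
grasp_force: 0.0
```

Call:
{"method": "send_rows", "body": {"travel": [[0, 0, -3], [0, 0, -7], [0, 0, -11], [0, 0, -13], [0, 0, -13]], "delta_rot": [[0, 0, 0], [0, 0, 0], [0, 0, 0], [0, 0, 0], [0, 0, 0]]}}

```text
time: 7.1
ee_pos: [0.458, -0.3013, 0.339]
tcp_rot: [179.7, 0.3, 89.2]
wrist_force: [-0.1, 0.0, -0.5]
gripper_width: 0.0565
grasp_force: 0.0
```

```bash
python3 - <<'E'
from h import *
s=bot.observe();print(s["ee_pos"],s["tcp_rot"],s["q"],s["wrist_force"])
for n in("scene","top"): look(n,n+"1")
a=cv2.imread("pics/scene1.png")[110:290,150:350];b=cv2.imread("pics/top1.png")[120:300,180:380]
cv2.imwrite("pics/pair1.png",np.hstack([cv2.resize(i,None,fx=2,fy=2) for i in(a,b)]))
E
```

```text
[ 0.45803997 -0.30130886  0.33899012] [179.67576566   0.27935138  89.18176833] [-4.15803724e+01 -1.20251286e+00  9.00075718e+01  1.14102707e-04
  9.07669642e+01 -4.07629292e+01] [-0.12610335  0.00082246 -0.53024158]
```

View pics/pair1.png

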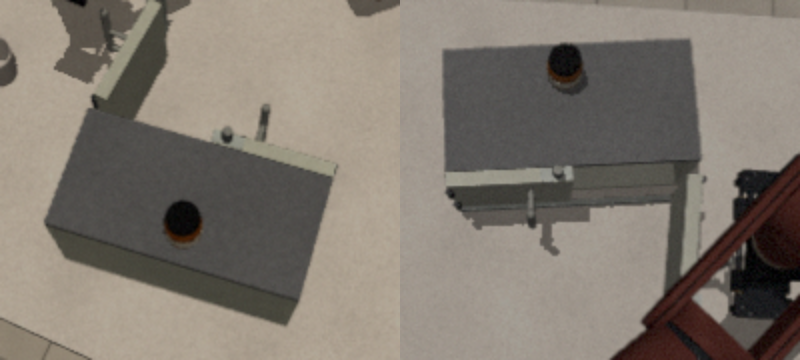

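The door stands about 83° open. The knob is now visible at about (263,176) in the scene view and (259,206) in the top view.

```bash
python3 - <<'E'
from h import *
for n in("scene","top"):
    W=np.load(f"pics/{n}1.npy");z=W[...,2]
    m=(z>.238)&(z<.262)&(np.hypot(W[...,0]-.5755,W[...,1]+.03)<.03)
    print(n,m.sum(),np.round(W[m].mean(0),4),np.median(W[m],0),W[m].max(0),W[m].min(0))
    d=(z>.2)&(z<.235)&(W[...,1]<-.2)&(W[...,1]>-.3)&(W[...,0]<.55)&(W[...,0]>.38)
    if d.sum()>5: print(cv2.fitLine(W[d][:,:2].astype(np.float32),cv2.DIST_HUBER,0,.01,.01).ravel(),d.sum())
E
```

```text
scene 30 [ 0.5779 -0.0277  0.2512] [ 0.57859779 -0.02728836  0.25320295] [ 0.58422152 -0.02096059  0.25988278] [ 0.56977434 -0.03550116  0.23876108]
[ 0.99992484  0.01226236  0.4555908  -0.23247132] 435
top 28 [ 0.5733 -0.0285  0.252 ] [ 0.57277812 -0.0285092   0.25255511] [ 0.58286574 -0.02076609  0.25815253] [ 0.56665184 -0.03625137  0.23816136]
[ 0.9952908  -0.09693366  0.5009542  -0.23835434] 292
```

```bash
python3 - <<'E'
from h import *
rel([(.5756,-.0285,.335,6)])
E
```

```text
[27.3, 11.5, -0.1] [0.0, -0.0, 83.2]
```

Call:
{"method": "send_rows", "body": {"travel": [[2, 0.9, 0], [5, 2.1, 0], [8, 3.4, 0], [11, 4.6, 0], [14, 5.9, 0], [17, 7.2, 0], [20, 8.4, 0], [22, 9.3, 0], [24, 10.1, 0], [26, 11, 0], [27.3, 11.5, 0], [27.3, 11.5, 0], [27.3, 11.5, 0], [27.3, 11.5, 0], [27.3, 11.5, 0]], "delta_rot": [[0, 0, 5], [0, 0, 13], [0, 0, 21], [0, 0, 29], [0, 0, 37], [0, 0, 45], [0, 0, 53], [0, 0, 61], [0, 0, 69], [0, 0, 77], [0, 0, 83], [0, 0, 83], [0, 0, 83], [0, 0, 83], [0, 0, 83]]}}

```text
time: 8.7
ee_pos: [0.5753, -0.0297, 0.3342]
tcp_rot: [180.0, 0.0, 6.2]
wrist_force: [-0.0, 0.7, 0.1]
gripper_width: 0.0568
grasp_force: 0.0
```

```bash
python3 - <<'E'
from h import *
print(bot.observe()["ee_pos"]);rel([(.5756,-.0285,.226,6)])
E
```

```text
[ 0.57527624 -0.02966969  0.33419289]
[0.1, -0.1, 10.8] [0.0, 0.0, 0.2]
```

Call:
{"method": "send_rows", "body": {"travel": [[0, 0, 3], [0, 0, 6], [0, 0, 8.5], [0, 0, 10], [0, 0, 10.8], [0, 0, 10.8]], "delta_rot": [[0, 0, 0], [0, 0, 0], [0, 0, 0], [0, 0, 0], [0, 0, 0], [0, 0, 0]]}}

```text
time: 9.3
ee_pos: [0.5753, -0.0291, 0.2259]
tcp_rot: [-180.0, 0.1, 6.2]
wrist_force: [0.1, 0.3, -0.5]
gripper_width: 0.0569
grasp_force: 0.0
```

Call:
{"method": "send_rows", "body": {"travel": [[0, 0, 0], [0, 0, 0], [0, 0, 0], [0, 0, 0], [0, 0, 0], [0, 0, 0], [0, 0, 0], [0, 0, 0], [0, 0, 0]], "delta_rot": [[0, 0, 0], [0, 0, 0], [0, 0, 0], [0, 0, 0], [0, 0, 0], [0, 0, 0], [0, 0, 0], [0, 0, 0], [0, 0, 0]], "fingers": 1, "newtons": 35}}

```text
time: 10.2
ee_pos: [0.5757, -0.0292, 0.2267]
tcp_rot: [180.0, -0.0, 6.2]
wrist_force: [0.7, -2.7, 0.9]
gripper_width: 0.0151
grasp_force: 35.0
```

Knob held (about 16 mm, 35 N). Pull it up 27 mm.

Call:
{"method": "send_rows", "body": {"travel": [[0, 0, -0.3], [0, 0, -0.8], [0, 0, -1.3], [0, 0, -1.8], [0, 0, -2.2], [0, 0, -2.5], [0, 0, -2.7], [0, 0, -2.7], [0, 0, -2.7], [0, 0, -2.7]], "delta_rot": [[0, 0, 0], [0, 0, 0], [0, 0, 0], [0, 0, 0], [0, 0, 0], [0, 0, 0], [0, 0, 0], [0, 0, 0], [0, 0, 0], [0, 0, 0]]}}

```text
time: 11.2
ee_pos: [0.5757, -0.0291, 0.2543]
tcp_rot: [180.0, -0.0, 6.2]
wrist_force: [-0.9, -4.7, -2.1]
gripper_width: 0.0151
grasp_force: 35.0
```

Call:
{"method": "send_rows", "body": {"travel": [[0, 0, -0.1], [0, 0, -0.2], [0, 0, -0.2]], "delta_rot": [[0, 0, 0], [0, 0, 0], [0, 0, 0]]}}

```text
time: 11.5
ee_pos: [0.5754, -0.0291, 0.2548]
tcp_rot: [180.0, 0.1, 6.2]
wrist_force: [1.3, -6.2, -7.6]
gripper_width: 0.0151
grasp_force: 35.0
```

Call:
{"method": "send_rows", "body": {"travel": [[0, 0, 0], [0, 0, 0], [0, 0, 0], [0, 0, 0], [0, 0, 0], [0, 0, 0], [0, 0, 0], [0, 0, 0], [0, 0, 0], [0, 0, 0]], "delta_rot": [[0, 0, 0], [0, 0, 0], [0, 0, 0], [0, 0, 0], [0, 0, 0], [0, 0, 0], [0, 0, 0], [0, 0, 0], [0, 0, 0], [0, 0, 0]], "fingers": -0.3}}

```text
time: 12.5
ee_pos: [0.5756, -0.0289, 0.2555]
tcp_rot: [-180.0, 0.0, 6.2]
wrist_force: [-1.1, 0.3, -0.5]
gripper_width: 0.0565
grasp_force: 0.0
```

Call:
{"method": "send_rows", "body": {"travel": [[0, 0, -2], [0, 0, -5], [0, 0, -9], [0, 0, -12], [-4, 0, -12], [-8, 0, -12], [-12, 0, -12], [-15, 0, -12], [-15, 0, -12], [-15, 0, -12]], "delta_rot": [[0, 0, 0], [0, 0, 0], [0, 0, 0], [0, 0, 0], [0, 0, 0], [0, 0, 0], [0, 0, 0], [0, 0, 0], [0, 0, 0], [0, 0, 0]]}}

```text
time: 13.5
ee_pos: [0.4265, -0.0451, 0.3761]
tcp_rot: [180.0, -0.1, 6.1]
wrist_force: [0.0, -0.2, -0.4]
gripper_width: 0.0567
grasp_force: 0.0
```

```bash
python3 - <<'E'
from h import *
p,d,W=look("scene","scene2");z=W[...,2]
m=(z>.238)&(z<.3)&(np.hypot(W[...,0]-.5756,W[...,1]+.0285)<.02)
print(m.sum(),np.median(W[m],0),np.percentile(z[m],[50,75,90]))
d=(z>.2)&(z<.235)&(W[...,1]<-.2)&(W[...,1]>-.3)&(W[...,0]<.55)&(W[...,0]>.38)
print(cv2.fitLine(W[d][:,:2].astype(np.float32),cv2.DIST_HUBER,0,.01,.01).ravel())
print(bot.observe()["wrist_force"])
cv2.imwrite("pics/s2c.png",cv2.resize(p[90:290,120:330],None,fx=2.5,fy=2.5))
E
```

```text
40 [ 0.57985836 -0.0272541   0.27937321] [0.27937321 0.28310285 0.28471861]
[ 0.9997557  -0.0221031   0.45957077 -0.23366015]
[-0.06466062  0.28599713  0.42633662]
```

View pics/s2c.png

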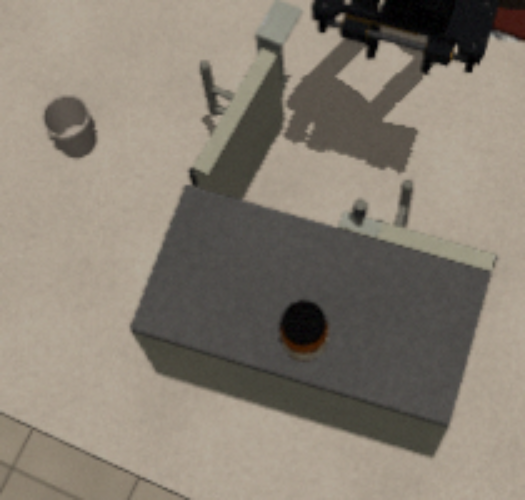

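The knob, at crop (359,208), now tops out at about 0.281 m, which is 27–28 mm up. The door still stands open at about 83°, the jar (303,325) and beaker (70,125) are undisturbed, and the gripper is clear of everything.

```bash
python3 -c "
from workcell import hand_in
print(hand_in())"
```

```text
the job is handed in; nothing more can be done
None
```

I opened the right door to about 83°, then pulled the bolt about 27–28 mm up (by camera) and let go; the jar and beaker look undisturbed, nothing went near the applicator (not re-imaged), and the job is handed in with no verdict returned.

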